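Leak-check a brass fitting on the two-stage hand tester

TASK

Leak-check the brass fitting: stand it fully home and upright in the round port of the blue-based tester and let go of it. Then push the tester's red cap down gently to its first soft stop and pause there for a second, push on through it to the firmer second stop and pause there for a second without forcing it any further, and let the cap come all the way up slowly under your fingers. Leave the fitting in the port and all the other things on the bench where they are.

Things in the scene. Friction and masses are not known exactly. Their poses are not given: they have to be found in the camera images.
- brass_fitting: loose brass hex pipe fitting, 35 mm tall, 60 g, standing upright. Origin: centre of its underside; z up its axis. Round collar 13 mm across at the bottom, widening to the hex between 11 and 20 mm above the underside (19 mm across flats, the flats facing its own +x and -x; 22 mm across corners, corners at its own +y and -y), then a thread 13 mm across up to 35 mm. Grip it across the hex (fingers closing along its x)
- steel_fitting: loose silver-coloured fitting of the same shape and size, not to be tested; origin at the centre of its underside
- leak_tester: the tester, fixed to the bench. Blue base plate 66 x 176 mm, 12 mm thick; origin: centre of its underside, x across the plate, y along it. At its +y end an aluminium block 46 x 46 mm whose top is 30 mm above the bench, with the port in it; at its -y end (112 mm from the port) an upright dark steel pump barrel, 36 mm across, with a brass neck, a thin rod and a red cap above it. A round pressure gauge lies between them, its top 31 mm above the bench
- port_mouth (a point): centre of the port's mouth, on the block's top face (30 mm above the bench). The port is a plain round blind hole, 22 mm in diameter, 10 mm deep with a 1.5 mm chamfer and a flat floor; the fitting goes in collar first and is home when its underside is 10 mm below this point, the hex 1 mm clear of the block
- barrel_top (a point): centre of the fixed pump barrel's top, 58 mm above the bench, on the pump's axis. The round red cap (34 mm across, flat top, 8 mm thick) is centred above it and moves straight up and down along this axis; at rest its top is somewhere between 31 and 49 mm above this point (the height is set by hand and differs from day to day, so feel for it)
- first_stage (a joint): travel of the red cap's soft first stage: 0 at rest, 0.009 m at the first stop, returned by a spring. It takes 2 N at rest to about 4.3 N just before the first stop. At the stop the cap stands still until the push exceeds 8 N, when the second stage begins to move
- second_stage (a joint): further travel of the cap through the firmer second stage: 0 until the push exceeds 8 N, 0.006 m at the second stop (11 N just before it). At the second stop the cap stands still up to 13 N; above that it gives another 1 mm per 3 N. More than 24 N damages the pump
- blue_marker: loose marker pen, black and blue, 14 x 127 x 14 mm, lying on the bench; origin at the centre of its underside
- brass_drift: loose brass drift punch, 13 x 104 x 13 mm, lying on the bench; origin at the centre of its underside

How it is judged:
By the outcome, as a careful person would: the job done as asked, in the order asked, and still so for the second after the job is handed in, with the robot touching nothing.
It also fails if it takes over 64 s, if anything falls off the work surface, if the arm or the gripper's body presses on something with over 40 N, if the wrist force passes 120 N, or if a joint passes its speed limit or range.

ROBOT

A 6-joint arm with a two-finger parallel gripper is mounted at the origin on a cart in front of the work surface, level with it; the furniture and walls round the work are solid. World frame = base frame: x ahead of the robot, y to its left, z up, the work surface at z = 0. Lengths are in m, angles in rad, forces in N, time in s.
With the tool pointing down it reaches from about 0.375 to 0.925 m from the base axis. Payload 5.7 kg.
Tool frame: the origin (TCP) lies midway between the tips of the shut fingers; the grasp point (between the pads) lies 19 mm behind it; z points along the fingers, y is the line along which they close (so a half turn about z gives the same grasp; the last joint's range is limited). The gripper opens to 88 mm and grips with 3 to 60 N. Pads are 20 mm wide; open, the fingers measure 115 mm over their backs; the gripper's body (75 mm by 178 mm) begins 61 mm behind the grasp point.
Start: joints at [-1.353, 0.359, 1.51, -0, 1.272, -0.115], TCP at [0.196, -0.567, 0.223] pointing down, gripper open.
Joint ranges: [-2.97, 2.97], [-1.01, 2.36], [0.21, 2.38], [-0.96, 4.11], [0.2, 2.71], [-2.98, 2.98]. Speed limits (rad/s): [2.39, 2.39, 3.14, 3.14, 3.14, 3.14].

INTERFACE

Orientations are given as a unit quaternion [x, y, z, w].
In Python, from bench import move_ptp, servo_line, goto_joints, move_gripper, sleep, inverse_kinematics, capture, PlanningError, close_job, spot_in, silhouettes, current_clock, current_joint_pos, current_qvel, current_joint_torque, current_position, current_orientation, current_force, current_torque, current_finger_gap, current_grip_force gives the robot as it stands. Calls block until the motion is done:
- move_ptp(position, orientation): joint-space move of the TCP to a pose.
- servo_line(position, orientation=None, rate=0.15, contact_N=None): straight line of the TCP; orientation=None keeps the orientation; rate is the mean speed in m/s. With contact_N (N) it stops when the force on the tool has changed by that much, and returns True; else False.
- goto_joints(angles): joint-space move.
- move_gripper(opening): finger opening in m; the grip force is fixed at half the most; returns when the fingers have stopped.
- sleep(seconds).
- inverse_kinematics(position, orientation): joint angles nearest the present ones, or None.
- capture(name): name is "scene" or "top" or "wrist"; returns a dict with "image" (480x640x3 uint8, blue, green, red), "range_z" (480x640 float32, m along the optical axis (not along the pixel's ray), 0 where there is no reading), "intrinsics" (3x3 intrinsics, pixels), "R" (3x3) and "t" (3): a world point X has camera coordinates R X + t. Camera axes: x right, y down, z forward; pixel columns grow to the right and rows downward; lengths in m; the calibration is good to about 2 mm. A picture is of the moment at which its call begins.
A pose or a line that the arm cannot do raises PlanningError and nothing moves.
- close_job(): hands the job in; it is judged then, once.
Trained networks look in the newest picture that a camera, given by its name, has taken for a name from the list of things; names that differ only in an ending like _2 or _b are one class to them, and where a whole thing is asked for, a point or a joint stands for the part that bears it (a point fixed in the world has none). Each returns a list of dicts, best first, with "conf" (0 to 1); they miss things now and then, are a little off and sometimes report something else, mostly with a low value. They report only what shows in the picture. A call takes as long as a camera call.
- spot_in(camera, query): "xy" ([column, row] in pixels, amid what is visible of it).
- silhouettes(camera, query): "region" (480x640 bool, what is visible of it) and "xy" ([column, row] in pixels, amid what is visible of it).
Readings, each from a call of its own:
- current_clock(): time.
- current_joint_pos(): joint angles.
- current_qvel(): joint speeds.
- current_joint_torque(): joint torques, N m.
- current_position(): TCP position.
- current_orientation(): TCP orientation.
- current_force(): force on the tool from outside, world axes, zero at the start.
- current_torque(): the same for the moment, N m.
- current_finger_gap(): finger opening in m.
- current_grip_force(): force on a finger pad.
Only numpy, scipy, OpenCV 4.12 (cv2) and the standard library are available. Lean on these libraries where they do the work, as an engineer would, in place of code of your own. Each camera call takes 0.05 s, during which the arm holds its last target. There are 200 camera calls.

## Working session

There is one attempt and no reset: what is moved stays moved. The work goes in short steps, each a Python script; the robot and the scene stay as the last script left them, time stands still between calls to the robot, and variables do not carry over. Pictures are saved under pics/ and viewed, at most 10 in all, crops included, and the job is handed in when it is done.

```bash
mkdir -p pics; cat > h.py <<'E'
import numpy as np, cv2
from bench import *
def w(c,px,z=None,d=None):
    K,R,t=c["intrinsics"],c["R"],c["t"]
    r=np.linalg.inv(K)@np.array([px[0],px[1],1.])
    C=-R.T@t; v=R.T@r
    return C+v*(d if d is not None else (z-C[2])/v[2])
def cloud(c,m):
    m=m&(c["range_z"]>0); v,u=np.nonzero(m); d=c["range_z"][v,u]
    P=np.linalg.inv(c["intrinsics"])@np.vstack([u,v,np.ones(len(u))])*d
    return (c["R"].T@(P-np.array(c["t"])[:,None])).T
E
python3 - <<'E'
from h import *
ims=[]
for n in ("top","scene"):
    c=capture(n); cv2.imwrite(f"pics/{n}.png",c["image"]); print(n,"cam",-c["R"].T@c["t"])
    for q in ["brass_fitting","steel_fitting","leak_tester","first_stage","blue_marker","brass_drift"]:
        for s in silhouettes(n,q)[:2]:
            P=cloud(c,s["region"])
            if len(P): print(q,round(s["conf"],2),np.round(s["xy"]),len(P),np.round(np.median(P,0),3),np.round(np.percentile(P,2,axis=0),3),np.round(np.percentile(P,98,axis=0),3))
    for q in ["port_mouth","barrel_top"]:
        print(q,[(round(s["conf"],2),np.round(s["xy"],1)) for s in spot_in(n,q)[:2]])
print(current_clock())
E
```

```text
top cam [ 0.36582072 -0.15575343  0.8928176 ]
steel_fitting 0.67 [230. 255.] 110 [ 0.471 -0.001  0.024] [ 0.463 -0.008  0.013] [0.481 0.008 0.037]
leak_tester 0.89 [322. 251.] 3878 [ 0.466 -0.163  0.015] [ 0.437 -0.247  0.009] [ 0.502 -0.078  0.094]
first_stage 0.85 [365. 246.] 304 [ 0.473 -0.219  0.093] [ 0.459 -0.232  0.091] [ 0.486 -0.204  0.096]
blue_marker 0.6 [302. 308.] 609 [ 0.385 -0.122  0.013] [ 0.372 -0.181  0.   ] [ 0.397 -0.061  0.016]
blue_marker 0.54 [325. 255.] 3950 [ 0.467 -0.163  0.015] [ 0.437 -0.247  0.002] [ 0.503 -0.078  0.094]
brass_drift 0.91 [447. 175.] 368 [ 0.607 -0.376  0.012] [ 0.554 -0.387  0.001] [ 0.647 -0.367  0.016]
port_mouth [(0.59, array([325.2, 255.8])), (0.37, array([446.9, 180. ]))]
barrel_top []
scene cam [-0.00840884  0.56633192  0.60210854]
brass_fitting 0.66 [223. 283.] 184 [0.558 0.013 0.022] [ 0.552 -0.013  0.003] [0.594 0.019 0.038]
steel_fitting 0.68 [267. 299.] 189 [0.469 0.007 0.022] [ 0.463 -0.002  0.003] [0.479 0.014 0.038]
leak_tester 0.7 [332. 257.] 2838 [ 0.463 -0.156  0.022] [ 0.435 -0.243  0.003] [ 0.5   -0.074  0.094]
first_stage 0.49 [345. 209.] 190 [ 0.471 -0.214  0.093] [ 0.458 -0.231  0.068] [ 0.487 -0.201  0.096]
blue_marker 0.98 [351. 291.] 357 [ 0.381 -0.104  0.013] [ 0.371 -0.173  0.005] [ 0.393 -0.057  0.016]
brass_drift 0.47 [328. 195.] 183 [ 0.611 -0.373  0.011] [ 0.564 -0.385  0.002] [ 0.65  -0.365  0.016]
port_mouth [(0.85, array([329.6, 257.3])), (0.53, array([344.7, 208.7]))]
barrel_top [(0.88, array([329.5, 260.6]))]
0.9
```

View pics/top.png

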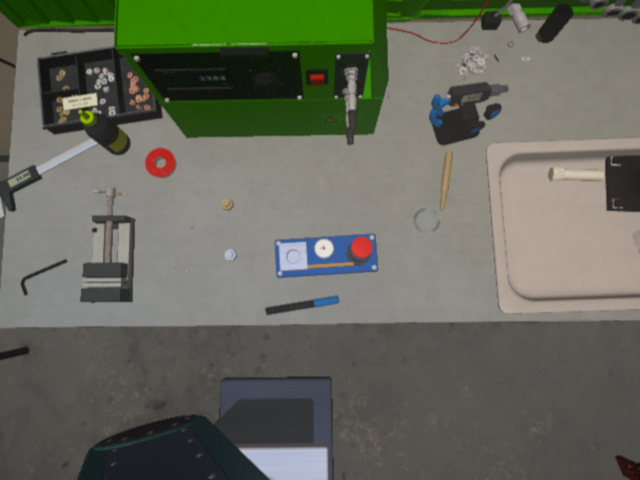

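View pics/scene.png

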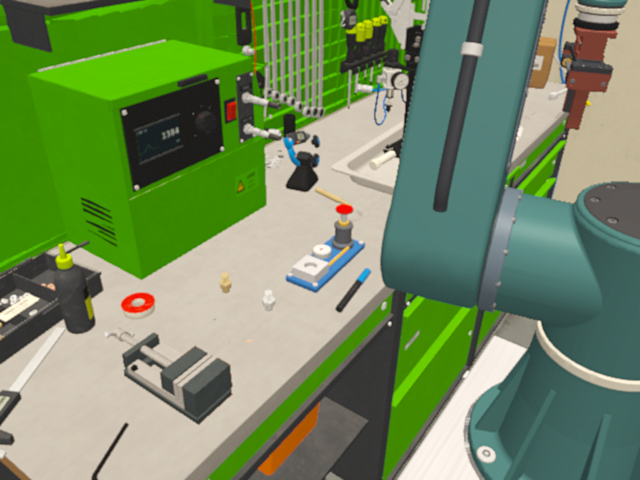

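The top view shows the brass fitting at (227,204), the steel one at (230,255), the port at about (293,256) and the cap at (361,247). Next I'll take close-ups with the wrist camera.

```bash
python3 - <<'E'
from h import *
print(current_orientation(),current_force())
c=capture("top")
print(w(c,(227,203),.03),w(c,(293,256),.03),w(c,(361,247),.094))
q=[1,0,0,0]  # tool x=+x world, y=-y, z down
from scipy.spatial.transform import Rotation as Ro
q=Ro.from_matrix(np.array([[0,1,0],[1,0,0],[0,0,-1.]])).as_quat()
for n,p in (("w1",(0.49,-0.10,0.25)),):
    for yaw in (0,90,180,270):
        qq=(Ro.from_euler('z',yaw,degrees=True)*Ro.from_quat(q)).as_quat()
        j=inverse_kinematics(p,qq); print(yaw,None if j is None else np.round(j,2))
move_ptp((0.47,-0.08,0.26),current_orientation())
print(np.round(current_joint_pos(),2),current_clock())
c=capture("wrist"); cv2.imwrite("pics/w1.png",c["image"]); np.savez("w1.npz",**{k:c[k] for k in c})
print(-c["R"].T@c["t"],c["R"])
for qn in ["brass_fitting","steel_fitting","leak_tester","first_stage","port_mouth"]:
    for s in silhouettes("wrist",qn)[:2]:
        P=cloud(c,s["region"])
        if len(P): print(qn,round(s["conf"],2),np.round(s["xy"]),len(P),np.round(np.median(P,0),3),np.round(np.percentile(P,2,axis=0),3),np.round(np.percentile(P,98,axis=0),3))
for qn in ["port_mouth","barrel_top"]:
    print(qn,[(round(s["conf"],2),np.round(s["xy"],1)) for s in spot_in("wrist",qn)[:2]])
E
```

```text
[ 9.86188201e-01  1.65628595e-01 -7.83156148e-06 -1.20116098e-05] [ 0.59062502 -0.29838159 -0.15840593]
[0.56000986 0.00609505 0.03      ] [ 0.46637978 -0.10695867  0.03      ] [ 0.47150525 -0.21751934  0.094     ]
0 [-0.34  0.19  1.68 -0.    1.27 -0.34]
90 [-0.34  0.19  1.68 -0.    1.27 -1.91]
180 [-0.34  0.19  1.68 -0.    1.27  2.8 ]
270 [-0.34  0.19  1.68 -0.    1.27  1.23]
[-0.31  0.14  1.71 -0.    1.28  0.92] 2.9667
[ 0.54703917 -0.05299104  0.42190906] [[ 3.26016650e-01 -9.45363825e-01  6.17904146e-04]
 [-9.02655203e-01 -3.11093852e-01  2.97378881e-01]
 [-2.80939010e-01 -9.75082211e-02 -9.54759352e-01]]
brass_fitting 0.73 [271.  97.] 310 [0.561 0.009 0.022] [ 0.552  0.001 -0.   ] [0.57  0.02  0.036]
steel_fitting 0.76 [256. 177.] 205 [0.474 0.002 0.026] [ 0.465 -0.005  0.018] [0.481 0.011 0.036]
leak_tester 0.69 [388. 228.] 7925 [ 0.475 -0.162  0.02 ] [ 0.438 -0.236  0.01 ] [ 0.502 -0.077  0.093]
first_stage 0.55 [448. 259.] 836 [ 0.473 -0.215  0.092] [ 0.457 -0.232  0.059] [ 0.487 -0.201  0.094]
port_mouth 0.62 [388. 222.] 7881 [ 0.475 -0.162  0.02 ] [ 0.438 -0.235  0.01 ] [ 0.502 -0.076  0.093]
port_mouth [(0.83, array([387.2, 222.2]))]
barrel_top [(0.71, array([390.4, 222.7]))]
```

View pics/w1.png

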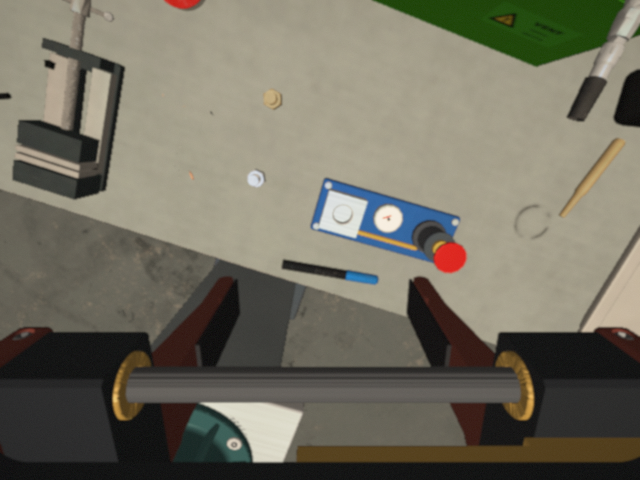

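The wrist view shows the brass fitting at (272,98), the steel one at (256,178), the port at (343,213) and the cap at (449,257). I'll go closer to measure the hex yaw and the port.

```bash
python3 - <<'E'
from h import *
q=current_orientation()
out=[]
for n,p in (("port",(0.45,-0.125,0.15)),("brass",(0.55,0.0,0.12))):
    move_ptp(p,q)
    c=capture("wrist"); np.savez(n+".npz",**c); out.append(c["image"][100:400,170:490] if 0 else c["image"])
    for qn in ["brass_fitting","leak_tester","first_stage"]:
      for s in silhouettes("wrist",qn)[:1]:
        P=cloud(c,s["region"])
        if len(P): print(n,qn,round(s["conf"],2),np.round(s["xy"]),len(P),np.round(np.median(P,0),3),np.round(np.percentile(P,2,axis=0),3),np.round(np.percentile(P,98,axis=0),3)); np.save(f"{n}_{qn}.npy",s["region"])
v=np.hstack([cv2.resize(o[0:400],(400,250)) for o in out]); cv2.imwrite("pics/two.png",np.hstack(out)[:, :])
cv2.imwrite("pics/a.png",out[0]); 
r=np.load("brass_brass_fitting.npy"); yy,xx=np.nonzero(r); cy,cx=int(yy.mean()),int(xx.mean()); print(cx,cy)
cv2.imwrite("pics/b.png",cv2.resize(out[1][max(cy-50,0):cy+50,max(cx-50,0):cx+50],(600,600),interpolation=cv2.INTER_CUBIC))
print(current_clock())
E
```

```text
port brass_fitting 0.69 [203.  39.] 811 [0.56  0.007 0.022] [ 0.552  0.    -0.   ] [0.57  0.017 0.036]
port leak_tester 0.78 [374. 224.] 15089 [ 0.475 -0.164  0.021] [ 0.438 -0.235  0.01 ] [ 0.502 -0.077  0.093]
port first_stage 0.81 [459. 268.] 1810 [ 0.473 -0.215  0.092] [ 0.457 -0.232  0.065] [ 0.487 -0.201  0.093]
brass brass_fitting 0.81 [316. 223.] 551 [0.564 0.011 0.022] [0.554 0.002 0.013] [0.57  0.02  0.036]
brass leak_tester 0.85 [394. 349.] 2924 [ 0.481 -0.087  0.018] [ 0.445 -0.178  0.004] [ 0.503 -0.072  0.031]
316 219
5.0083
```

View pics/a.png

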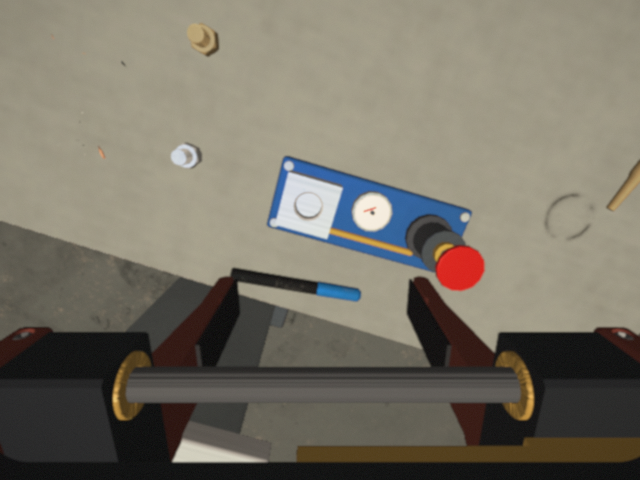

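View pics/b.png

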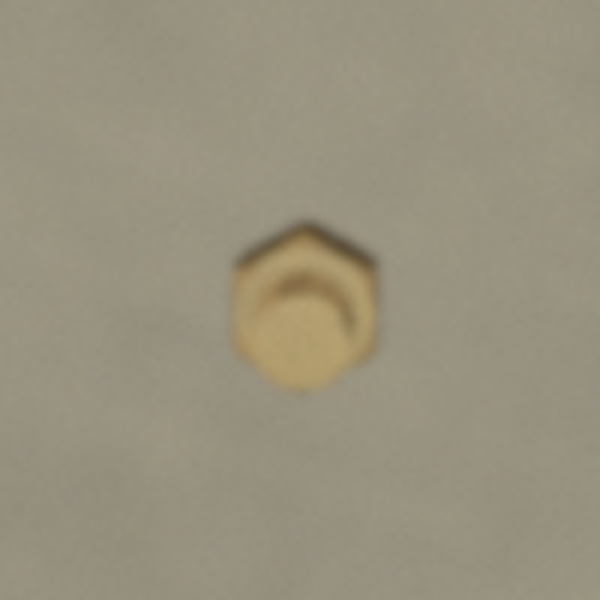

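The hex flats face along the image x axis, so the current tool yaw already matches. The port centre is at (309,205). I'll compute the positions, then grasp and lift.

```bash
python3 - <<'E'
from h import *
b=dict(np.load("brass.npz"));a=dict(np.load("port.npz"));c1=dict(np.load("w1.npz"))
f1=w(b,(316.5,224.8),.035); f2=w(b,(317,220),.02)
print("fit",f1,f2,"from a",w(a,(197,33),.035))
# port circle/gray-level
print("port",w(a,(309,205),.03),w(c1,(343,213),.03),"gauge",w(a,(372,212),.031))
r=np.load("port_first_stage.npy"); P=cloud(a,r); P=P[P[:,2]>.085]; print("cap",P.min(0),P.max(0),(P.min(0)+P.max(0))/2,np.median(P[:,2]))
# block top
P=cloud(a,np.load("port_leak_tester.npy")); P=P[(abs(P[:,2]-.03)<.003)&(P[:,1]>-.135)]
h=cv2.minAreaRect(P[:,:2].astype(np.float32)*1000); print("block",h, P[:,2].mean())
p=f1.copy(); q=current_orientation()
move_gripper(.045)
servo_line((p[0],p[1],.06),q,rate=.15)
print(servo_line((p[0],p[1],.0125),q,rate=.06,contact_N=6), current_position())
move_gripper(0.0)
print(current_finger_gap(),current_grip_force(),current_force())
servo_line((p[0],p[1],.09),q,rate=.1)
print(current_finger_gap(),current_clock())
c=capture("wrist"); cv2.imwrite("pics/g.png",c["image"][150:450,120:520])
E
```

```text
fit [0.56187883 0.01023029 0.035     ] [0.56178391 0.01005105 0.02      ] from a [0.56129688 0.00906701 0.035     ]
port [ 0.46795399 -0.10563332  0.03      ] [ 0.4685493  -0.10519072  0.03      ] gauge [ 0.47966939 -0.15732221  0.031     ]
cap [ 0.45556231 -0.23302045  0.08739054] [ 0.4889536  -0.19940557  0.09414987] [ 0.47225795 -0.21621301  0.0907702 ] 0.09202127879465716
block ((466.4286193847656, -104.89246368408203), (46.41040802001953, 46.050846099853516), 2.813974380493164) 0.02983803845418988
False [0.56212745 0.0102227  0.01261528]
0.018324964908456857 29.980519395649026 [ 0.35661075 -0.1283837   1.52304572]
0.01805008540680797 8.8
```

View pics/g.png

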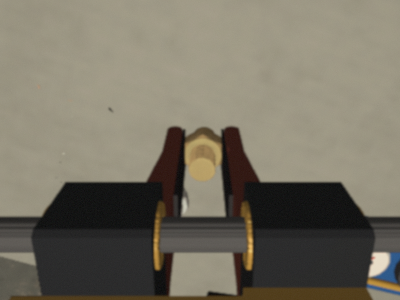

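The fitting is held upright between the pads. Next I'll turn the tool so the fingers straddle the block across x, and insert.

```bash
python3 - <<'E'
from h import *
from scipy.spatial.transform import Rotation as Ro
R=Ro.from_quat(current_orientation()); y=R.as_matrix()[:,1]
t=np.array([.4722-.4672,-.2162+.1053]); t/=np.linalg.norm(t); nrm=np.array([-t[1],t[0]])
a=[np.arctan2(y[0]*s[1]-y[1]*s[0],y[:2]@s) for s in (nrm,-nrm)]
best=None
for ang in a:
    qq=(Ro.from_euler('z',ang)*R).as_quat(); j=inverse_kinematics((.4672,-.1053,.09),qq)
    if j is not None and (best is None or abs(j[5])<abs(best[1][5])): best=(qq,j,ang)
q,j,ang=best; print(np.round(j,2),np.degrees(ang)); np.save("q.npy",q)
move_ptp((.4672,-.1053,.09),q); sleep(.2)
print(current_position(),current_finger_gap(),current_clock())
servo_line((.4672,-.1053,.046),q,rate=.06)
k=servo_line((.4672,-.1053,.0315),q,rate=.015,contact_N=4)
print(k,current_position(),current_force(),current_clock())
E
```

```text
[-0.36  0.36  1.91 -0.    0.86 -0.41] 73.64463757407715
[ 0.46743865 -0.10511065  0.08996313] 0.01789155194460832 10.4333
True [ 0.46708203 -0.10526563  0.03263802] [-0.40418377  0.63209065  4.5182    ] 12.15
```

Contact came exactly at the home height, TCP 0.0326. Releasing, retreating and checking.

```bash
python3 - <<'E'
from h import *
q=np.load("q.npy")
move_gripper(.036)
servo_line((.4672,-.1053,.12),q,rate=.12)
servo_line((.4672,-.16,.15),q,rate=.15)
move_gripper(0.0)
c=capture("wrist"); cv2.imwrite("pics/in.png",c["image"])
for qn in ["brass_fitting","first_stage"]:
  for s in silhouettes("wrist",qn)[:2]:
    P=cloud(c,s["region"])
    if len(P): print(qn,round(s["conf"],2),np.round(s["xy"]),len(P),np.round(np.median(P,0),3),np.round(np.percentile(P,2,axis=0),3),np.round(np.percentile(P,98,axis=0),4))
print(current_clock(),[np.round(current_force(),2) for _ in range(3)])
E
```

```text
brass_fitting 0.84 [324. 168.] 479 [ 0.466 -0.104  0.045] [ 0.457 -0.114  0.039] [ 0.4742 -0.0962  0.056 ]
14.9417 [array([ 0.03, -0.45, -0.4 ]), array([ 0.03, -0.45, -0.4 ]), array([ 0.03, -0.45, -0.4 ])]
```

View pics/in.png

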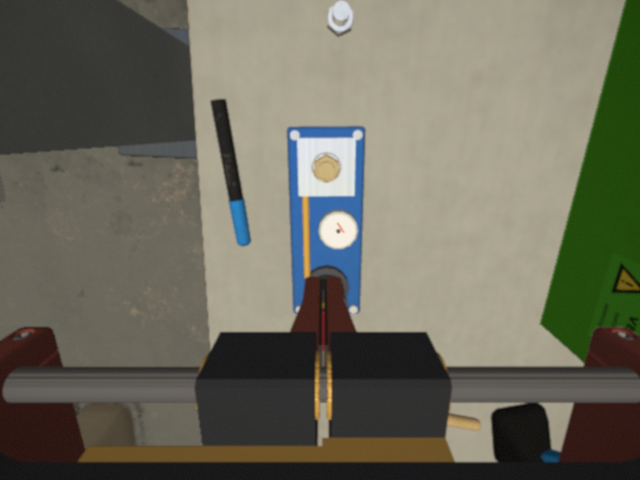

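The fitting stands home and upright at (326,168), top at z≈0.056, with the block clear. Now I'll feel for the cap.

```bash
python3 - <<'E'
from h import *
q=np.load("q.npy"); x,y=.4722,-.2162
servo_line((x,y,.125),q,rate=.12); sleep(.3)
servo_line((x,y,.112),q,rate=.05); sleep(.3)
f0=current_force()[2]
k=servo_line((x,y,.084),q,rate=.008,contact_N=1.3)
print(k,f0,current_position(),current_force(),current_clock())
sleep(.1); print(current_position(),current_force())
E
```

```text
True -0.35260022193697843 [ 0.47216074 -0.21614879  0.09196979] [ 0.62878074 -0.27133955  2.00124085] 18.8583
[ 0.47216194 -0.21617103  0.09197616] [0.34336749 0.11167932 2.05111003]
```

```bash
python3 - <<'E'
from h import *
q=np.load("q.npy"); x,y=.4722,-.2162
servo_line((x,y,.0845),q,rate=.006)
print(current_position()[2],current_force()[2]+.35)
d=5.9-(current_force()[2]+.35)
k=servo_line((x,y,.0822),q,rate=.002,contact_N=d)
print(k,d,current_clock())
for _ in range(3): print(current_position()[2],current_force()[2]+.35); sleep(.1)
E
```

```text
0.08453424738263786 4.530100914223828
True 1.3698990857761721 20.7917
0.0834974711087285 4.966539148990789
0.08348564138556727 4.463659424700241
0.08350042949270078 4.397274675245066
```

```bash
python3 - <<'E'
from h import *
q=np.load("q.npy"); x,y=.4722,-.2162
def F():
    v=[]
    for _ in range(4): v.append(current_force()[2]); sleep(.025)
    return np.mean(v)+.35
z=.0834
while z>.0822:
    servo_line((x,y,z),q,rate=.003); f=F(); print(round(z,5),round(current_position()[2],5),round(f,2),round(current_clock(),2))
    if f>5.6: break
    z-=.00015
E
```

```text
0.0834 0.08346 5.06 21.55
0.08325 0.08346 6.83 21.9
```

First stop reached: 6.8 N and the cap is standing still. I'll pause, then go on to the second stop.

```bash
python3 - <<'E'
from h import *
q=np.load("q.npy"); x,y=.4722,-.2162
def F():
    v=[]
    for _ in range(4): v.append(current_force()[2]); sleep(.025)
    return np.mean(v)+.35
for _ in range(4): sleep(.25); print(round(current_position()[2],5),round(F(),2))
servo_line((x,y,.0776),q,rate=.005); 
z=.07755
while z>.0762:
    servo_line((x,y,z),q,rate=.003); f=F(); print(round(z,5),round(current_position()[2],5),round(f,2),round(current_clock(),2))
    if f>11.5: break
    z-=.0001
E
```

```text
0.08345 7.01
0.08345 7.12
0.08344 6.68
0.08345 6.4
0.07755 0.07813 11.27 24.93
0.07745 0.07804 11.23 25.28
0.07735 0.07796 11.16 25.63
0.07725 0.07788 11.49 25.98
0.07715 0.07775 11.24 26.33
0.07705 0.07765 11.05 26.68
0.07695 0.07758 11.57 27.03
```

```bash
python3 - <<'E'
from h import *
q=np.load("q.npy"); x,y=.4722,-.2162
def F():
    v=[];p=[]
    for _ in range(8): v.append(current_force()[2]);p.append(current_position()[2]); sleep(.02)
    return np.mean(v)+.35,np.mean(p)
z=.0769
while z>.0764:
    servo_line((x,y,z),q,rate=.003); f,p=F(); print(round(z,5),round(p,5),round(f,2),round(current_clock(),2))
    if f>11.8: break
    z-=.00007
E
```

```text
0.0769 0.07752 11.31 27.42
0.07683 0.07745 11.13 27.8
0.07676 0.07738 11.59 28.18
0.07669 0.07734 11.66 28.57
0.07662 0.07734 12.22 28.95
```

Second stop reached: the cap stands at 0.07734 with 12.2 N. I'll pause, then let it up slowly.

```bash
python3 - <<'E'
from h import *
q=np.load("q.npy"); x,y=.4722,-.2162
for _ in range(4): sleep(.3); print(round(current_position()[2],5),round(current_force()[2]+.35,2))
servo_line((x,y,.0945),q,rate=.005)
print(current_position(),current_force()[2]+.35,current_clock())
servo_line((x,y,.12),q,rate=.05)
servo_line((x,y,.2),q,rate=.15)
servo_line((.45,-.2,.26),q,rate=.15); sleep(.3)
c=capture("top")
for n in ("first_stage","brass_fitting","leak_tester","steel_fitting","blue_marker","brass_drift"):
  for s in silhouettes("top",n)[:1]:
    P=cloud(c,s["region"])
    if len(P): print(n,round(s["conf"],2),np.round(np.median(P,0),3),np.round(np.percentile(P,98,axis=0),4))
c=capture("wrist"); cv2.imwrite("pics/end.png",c["image"]); print(current_clock())
E
```

```text
0.07731 12.23
0.07735 12.75
0.07733 13.02
0.07734 11.8
[ 0.47220962 -0.21617819  0.0944907 ] 0.8760260249868443 33.875
leak_tester 0.71 [ 0.464 -0.129  0.017] [ 0.4997 -0.0767  0.0345]
blue_marker 0.97 [ 0.384 -0.119  0.012] [ 0.3986 -0.0611  0.0165]
36.5083
```

View pics/end.png

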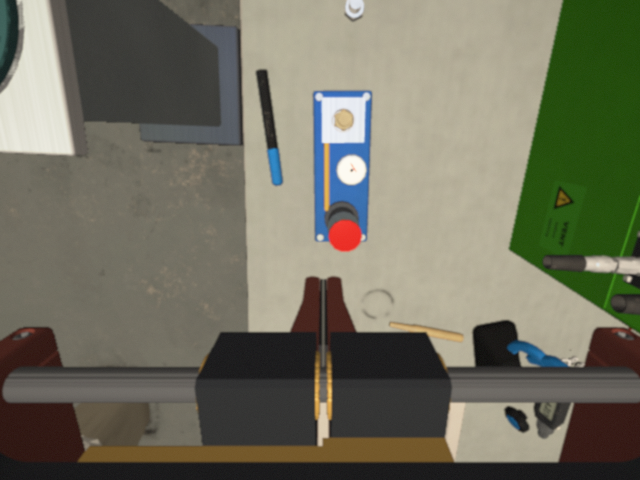

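The fitting stands in the port at (343,119), the cap is up at (345,235), and the other things haven't moved. Handing in.

```bash
python3 -c "
from bench import *
print(close_job())"
```

```text
the job is handed in; nothing more can be done
None
```

The brass fitting stands home and upright in the port, the red cap was held for over a second at its first stop (about 7 N) and its second (12–13 N) and then let up slowly, and the job was handed in after about 37 s with the other things where they were.

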